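# Put the orange battery pack on charge

## Task

Pick the orange battery pack out of the crate of salvaged parts and lay it in the sloping bay of the charger, black contact end down the slope and pressed up to the stop; keep hold of it until it lies flat on the bay floor against the stop, do not drop it in. Then let go and throw the charger's red-tipped lever fully over, away from the robot. Leave the other parts in the crate, and do not disturb the things lying on the bench.

Things in the scene. Friction and masses are not known exactly. Their poses are not given: they have to be found in the camera images.
- pack: orange battery pack, a bar 140 long, 34 wide, 34 high, 0.17-0.35 kg, with one black end carrying two brass contacts and a white band near the other end. Starts flat on the crate floor. Origin: centre of its underside; x along its length towards the white-band end, z up
- pack_contact (a point): centre of the pack's black contact end face, at (-70, 0, 17) mm in the pack's frame
- pack_tail (a point): centre of the pack's other end face, at (70, 0, 17) mm in the pack's frame
- crate: fixed grey open crate, 300 (x) by 350 (y) by 60 high outside, walls and floor 5 thick. Stands to the left or the right of the robot's centre line. Origin: centre of its underside, z up. Its long contents lie side by side roughly along its x, about 95 apart centre to centre, with their middles near x = -45; three chunky parts lie near x = +100
- blue_pack: blue pack of the same shape and frame as the orange one, in the crate; stays there
- motor: gear motor 120 long, 42 wide and high, steel and black, in the crate beside the packs; origin at its underside near the middle, x along its length
- heatsink: finned aluminium heat sink 50 by 70 by 34 high, in the crate; origin at the centre of its underside
- transformer: small transformer 52 by 60 by 45 high, steel and copper, in the crate; origin at the centre of its underside
- fan: black cooling fan with a grey hub, 45 square, 28 high, in the crate; origin at the centre of its underside
- charger: fixed charger: black console, 210 (x, from -105 to 105) by 235 (y, from -57 to 178), 30 high, that carries the sloping bay and the lever. Origin on the bench under the middle of the bay, x away from the robot, z up
- bay: sloping bay, low end to the robot. Origin on its floor at the low end, on the stop's face, at (-75,0,45) mm in the charger's frame; x up the slope (35 degrees), y across, z square to the floor. Floor 56 wide, x 0 to 148; stop 8 thick, 26 high; cheeks 14 high, 46 apart, at x 0-35 and 112-148, open between for fingers. Pack belongs with contact face at x = 0, axis at z = 17
- power (a joint): charger's power lever, rad: 0 = leaning to the robot (off), 1.0 = fully over, leaning away from the robot (on); stays where it is left. It turns about the charger's y through (0, 135, 52) mm in the charger's frame; its block is 70 by 50, top at 55 mm over the bench
- power_tip (a point): centre of the lever's red ball (26 diameter), 70 from the pivot, about 113-122 mm over the bench
- screwdriver: black-handled screwdriver on the bench, lying beside the charger on its -y side; not to be disturbed. 200 long along its x, 26 thick; origin under its middle
- meter: yellow multimeter on the bench, lying behind the charger; not to be disturbed. 150 (x) by 80 by 34 high; origin under its middle
- jar: glass jar with a red lid on the bench, standing at the back in the middle; not to be disturbed. 60 diameter, 80 high; origin under its middle
Mind the look-alikes: they are no part of the job. What is shaped like the motor but pink or turquoise is not meant. Of the things shaped like the fan, the black one is meant.

How it is judged:
By the outcome, as a careful person would: the job done as asked, in the order asked, and still so for the second after the job is handed in, with the robot touching nothing.
It also fails if it takes over 58 s, if anything falls off the work surface, if the arm or the gripper's body presses on something with over 40 N, if the wrist force passes 120 N, or if a joint passes its speed limit or range.

## Robot

A 6-joint arm with a two-finger parallel gripper is mounted at the origin on the work surface. World frame = base frame: x ahead of the robot, y to its left, z up, the work surface at z = 0. Lengths are in mm, angles in rad, forces in N, time in s.
With the tool pointing down it reaches from about 350 to 775 mm from the base axis. Payload 7.3 kg.
Tool frame: the origin (TCP) lies midway between the tips of the shut fingers; the grasp point (between the pads) lies 19 mm behind it; z points along the fingers, y is the line along which they close (so a half turn about z gives the same grasp; the last joint's range is limited). The gripper opens to 92 mm and grips with 3 to 60 N. Pads are 19 mm wide; open, the fingers measure 130 mm over their backs; the gripper's body (75 mm by 190 mm) begins 47 mm behind the grasp point.
Start: joints at [1.118, 0.342, 1.524, -0, 1.275, -0.146], TCP at [158.54, 500.51, 226.741] pointing down, gripper open.
Joint ranges: [-2.53, 2.53], [-0.77, 2.02], [0.04, 2.7], [-1, 4.14], [0.28, 2.66], [-3.11, 3.11]. Speed limits (rad/s): [2.57, 2.57, 3.14, 3.14, 3.14, 3.14].

## Interface

Orientations are given as [roll, pitch, yaw] about the fixed x, y, z axes, in that order (R = Rz(yaw) Ry(pitch) Rx(roll)).
In Python, from plant import bot gives the robot as it stands.
- The arm moves only by the tool servo_tool, never from a script. Its argument "deltas" is a list of rows, each a list of 2 entries, a list of its own where there are three numbers: the shift along the tool's x, y, z in m, then the turn, a rotation vector about the tool's x, y, z in degrees. A call has 1 to 20 rows; each row shifts and turns the commanded pose from where the row before left it, along the tool's axes as they then stand; what a row does not reach is not made up. A row lasts 1/8 s, in which the tool goes at most 62.5 mm and 10.7 degrees, less where a joint would pass 70% of its speed; a pose out of reach is approached as far as the arm can. A call with a gripper value outside its range is refused whole. "fingers" is the opening, from 0 (shut) to 1 (fully open), set as the call begins (left out, the last holds). The fingers move at their own pace and stop on an object; the grip force is fixed at half the most. Time passes only in rows, so rows that do not move let the fingers close. It gives the time, the measured TCP pose, the force, the opening and the grip force at its end, in the units of the state.
- bot.get_obs(): the state, without advancing time (a new reading comes with each control period).
- bot.capture(name): name is "scene" or "side" or "wrist"; returns the picture (480x640x3 uint8, red, green, blue); there is no depth.
- bot.camera_model(name): a dict with "mtx" (3x3 intrinsics, pixels), "dist" ([k1, k2, p1, p2, k3] as OpenCV has them; the pictures are not rectified), "xyz" and "rotation" of the camera in the world. Camera axes: x right, y down, z forward; pixel columns grow to the right and rows downward; lengths in mm; the calibration is good to about 2 mm. A picture is of the moment at which its call begins: read the wrist's pose just before it. camera_model takes no time and is no camera call; for the wrist camera it gives the pose at the moment of the call.
- bot.close_job(): hands the job in; it is judged then, once.
The state is a dict: "time": time; "joint_positions": joint angles; "dq": joint speeds; "tau": joint torques, N m; "tool_pos": TCP position; "tcp_rot": TCP orientation; "contact_force": force on the tool from outside, world axes, zero at the start; "moment": the same for the moment, N m; "grip_width": finger opening in mm; "finger_force": force on a finger pad.
Only numpy, scipy, OpenCV 4.12 (cv2) and the standard library are available. Lean on these libraries where they do the work, as an engineer would, in place of code of your own. Each camera call takes 0.05 s, during which the arm holds its last target. There are 200 camera calls.

## Working session

There is one attempt and no reset: what is moved stays moved. The work goes in short steps, Python scripts to look and compute and a tool call to move; the robot and the scene stay as the last step left them, time stands still between calls to the robot, and variables do not carry over. Pictures are saved under pics/ and viewed, at most 10 in all, crops included, and the job is handed in when it is done.

Besides the shell and the picture viewer there is one more tool, called after ">>>" as a command line: name --argument value ..., lists and objects as JSON in quotes. servo_tool: Moves the arm, as the interface text tells. Its arguments: {"type":"object","properties":{"deltas":{"type":"array"},"fingers":{"type":"number"}},"required":["deltas"]}

```bash
mkdir -p pics; ls
python3 - <<'E'
from plant import bot
import cv2,numpy as np
for n in("scene","side"):
    im=bot.capture(n); cv2.imwrite(f"pics/{n}0.png",im[:,:,::-1])
    m=bot.camera_model(n); print(n,m)
o=bot.get_obs();print(o)
E
```

```text
pics
scene {'mtx': array([[509.03170841,   0.        , 313.68184566],
       [  0.        , 509.03170841, 242.16574722],
       [  0.        ,   0.        ,   1.        ]]), 'dist': array([-0.12956817,  0.        ,  0.        ,  0.        ,  0.        ]), 'xyz': array([ 906.14582377, -588.1578401 , 1302.69219145]), 'rotation': array([-2.54035859,  0.01001438,  0.52240943])}
side {'mtx': array([[535.65679841,   0.        , 318.32599289],
       [  0.        , 535.65679841, 237.56642051],
       [  0.        ,   0.        ,   1.        ]]), 'dist': array([-0.14406256,  0.        ,  0.        ,  0.        ,  0.        ]), 'xyz': array([ 323.62522794, -704.66685491, 1009.88287093]), 'rotation': array([-2.40430329e+00, -1.39201914e-03, -1.77179479e-01])}
{'time': 0.1, 'joint_positions': array([ 1.11801065e+00,  3.42642752e-01,  1.52487626e+00,  8.71123620e-06,
        1.27539134e+00, -1.46022475e-01]), 'dq': array([-0.00067037,  0.0012133 , -0.00289079,  0.00217411, -0.0001842 ,
       -0.00055783]), 'tau': array([ 1.97666013e-03, -4.31998301e+01, -2.44697267e+01,  7.19775120e-02,
        5.24438848e-02, -2.83681942e-05]), 'tool_pos': array([158.37412804, 500.18658183, 226.13558667]), 'tcp_rot': array([-3.14029020e+00, -1.99971428e-04,  2.83482678e+00]), 'contact_force': array([ 0.22087064,  0.20668734, -0.27923673]), 'moment': array([ 0.00225721, -0.02672194,  0.00137108]), 'finger_force': 0.0, 'grip_width': 92.0048043915822}
```

View pics/scene0.png

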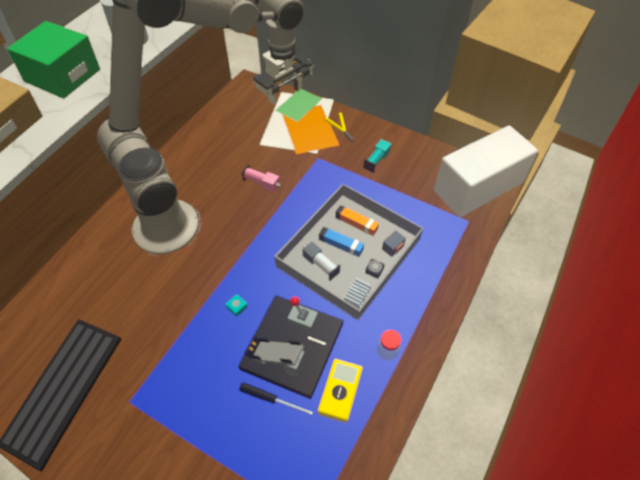

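View pics/side0.png

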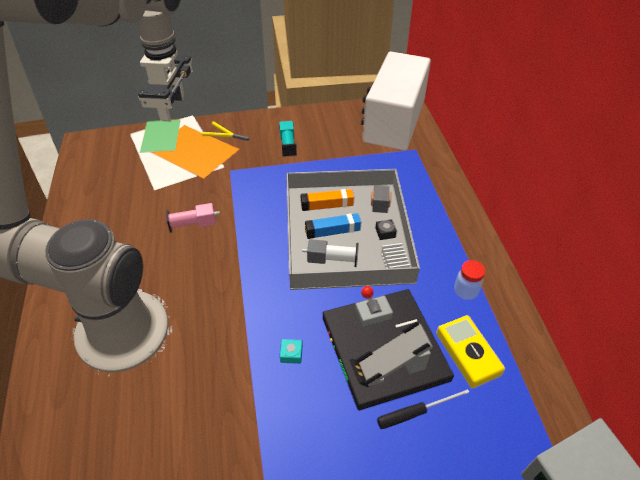

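The scene picture has the crate around (350,250). Three candidates have orange or pack shapes: the orange bar at scene (357,220) / side (328,200), the blue pack at side (333,225), and orange paper at side (195,150). The bar with the black left end and white right band, inside the crate, fits. The charger is at side (387,350), with the red ball at (367,292).

```bash
cat > h.py <<'E'
import cv2,numpy as np
from scipy.spatial.transform import Rotation as Ro
def rot(r): return Ro.from_euler('xyz',r).as_matrix()
def ray(m,px):
    p=cv2.undistortPoints(np.array(px,float).reshape(-1,1,2),m['mtx'],m['dist'])[:,0]
    d=np.c_[p,np.ones(len(p))]@rot(m['rotation']).T
    return np.array(m['xyz']),d/np.linalg.norm(d,axis=1)[:,None]
def plane(m,px,z):
    c,d=ray(m,px); return c+d*((z-c[2])/d[:,2])[:,None]
def tri(m1,p1,m2,p2):
    c1,d1=ray(m1,[p1]);c2,d2=ray(m2,[p2]);A=np.c_[d1[0],-d2[0]]
    s=np.linalg.lstsq(A,c2-c1,rcond=None)[0];a=c1+s[0]*d1[0];b=c2+s[1]*d2[0]
    return (a+b)/2,np.linalg.norm(a-b)
def proj(m,P):
    R=rot(m['rotation']);return cv2.projectPoints(np.array(P,float).reshape(-1,1,3),cv2.Rodrigues(R.T)[0],-R.T@m['xyz'],m['mtx'],m['dist'])[0][:,0]
def hsv(im): return cv2.cvtColor(im,cv2.COLOR_RGB2HSV)
def blobs(mask,amin=15):
    n,l,s,c=cv2.connectedComponentsWithStats(mask.astype(np.uint8));return [(s[i,4],c[i].round(1),(l==i)) for i in range(1,n) if s[i,4]>=amin]
E
python3 - <<'E'
from h import *; from plant import bot
M={n:bot.camera_model(n) for n in("scene","side")}
I={n:cv2.imread(f"pics/{n}0.png")[:,:,::-1].copy() for n in M}
red={}
for n in M:
    h=hsv(I[n]);H,S,V=[h[...,i].astype(int) for i in range(3)]
    r=((H<4)|(H>176))&(S>180)&(V>120)
    print(n,'red',[(a,c) for a,c,_ in blobs(r) if c[0]<480])
    red[n]=[c for a,c,_ in blobs(r) if c[1]>230 and c[0]<400][0]
    o=(abs(H-14)<5)&(S>180)&(V>120)
    for a,c,m in blobs(o,60):
        print(n,'orange',a,c, plane(M[n],[c],39)[0].round(0))
    b=(V<75)&(S<140)
    for a,c,m in blobs(b,2000):
        cn=cv2.findContours(m.astype(np.uint8),0,2)[0][0];
        if 230<c[0]<450 and c[1]>290: 
            q=cv2.approxPolyDP(cv2.convexHull(cn),6,True)[:,0]; print(n,'console',a,c,q.tolist());print(plane(M[n],q,30).round(0).tolist())
print(red,tri(M['scene'],red['scene'],M['side'],red['side']))
c=I['side'][270:430,300:520];cv2.imwrite('pics/crop1.png',cv2.resize(c,None,fx=3.6,fy=3.6,interpolation=cv2.INTER_CUBIC)[:,:,::-1])
E
```

```text
scene red [(np.int32(31), array([294.5, 300.5]))]
scene orange 1063 [312.1 136.6] [232. 546.  39.]
scene orange 90 [350.9 217.2] [516. 296.  39.]
scene console 2271 [277.9 358.4] [[336, 335], [309, 397], [240, 368], [268, 313]]
[[664.0, -72.0, 30.0], [687.0, -256.0, 30.0], [491.0, -280.0, 30.0], [468.0, -107.0, 30.0]]
side red [(np.int32(376), array([472.8, 270.7])), (np.int32(96), array([366.9, 291.6]))]
side orange 2123 [198.2 151.9] [196. 554.  39.]
side orange 294 [325.1 203.2] [519. 279.  39.]
side console 4868 [394.4 356.3] [[408, 290], [453, 376], [358, 409], [323, 312]]
[[655.0, -24.0, 30.0], [684.0, -251.0, 30.0], [478.0, -284.0, 30.0], [453.0, -48.0, 30.0]]
{'scene': array([294.5, 300.5]), 'side': array([366.9, 291.6])} (array([539.48537615, -75.6828591 , 120.0486295 ]), np.float64(1.1335450859640834))
```

View pics/crop1.png

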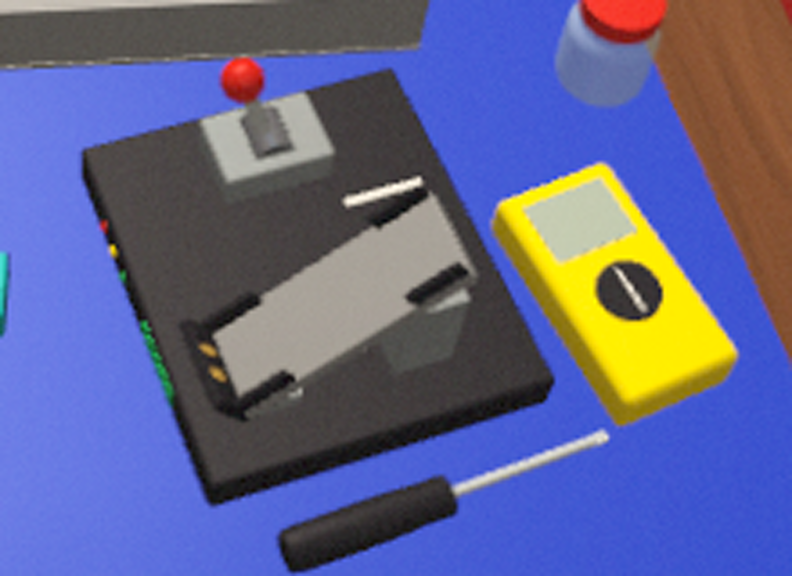

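Run:
```python
from h import *; from plant import bot
o=bot.get_obs();m=bot.camera_model('wrist');R=rot(o['tcp_rot'])
print(m['mtx'],m['dist'],R.T@(m['xyz']-o['tool_pos']),'\n',R.T@rot(m['rotation']),R)
```

```text
[[412.32647419   0.         322.16370531]
 [  0.         412.32647419 238.83935689]
 [  0.           0.           1.        ]] [-0.05735803  0.          0.          0.          0.        ] [  76.1683871    -0.87960987 -157.16983738] 
 [[ 4.21808022e-04 -9.60892363e-01 -2.76921810e-01]
 [ 9.99999426e-01  1.32550520e-04  1.06326402e-03]
 [-9.84976148e-04 -2.76922100e-01  9.60891867e-01]] [[-9.53315166e-01  3.01976577e-01 -5.83947544e-04]
 [ 3.01977075e-01  9.53314455e-01 -1.18126449e-03]
 [ 1.99971426e-04 -1.30245613e-03 -9.99999132e-01]]
```

>>> servo_tool --deltas '[[[-0.038, -0.026, -0.009], [0, 0, 0]], [[-0.038, -0.026, -0.009], [0, 0, 0]], [[-0.038, -0.026, -0.009], [0, 0, 0]], [[-0.038, -0.026, -0.009], [0, 0, 0]], [[-0.038, -0.026, -0.009], [0, 0, 0]], [[-0.038, -0.026, -0.009], [0, 0, 0]], [[-0.038, -0.026, -0.009], [0, 0, 0]], [[-0.038, -0.026, -0.009], [0, 0, 0]], [[-0.038, -0.026, -0.009], [0, 0, 0]], [[-0.038, -0.026, -0.009], [0, 0, 0]], [[-0.038, -0.026, -0.009], [0, 0, 0]], [[-0.038, -0.026, -0.009], [0, 0, 0]], [[0, 0, 0], [0, 0, -8.8]], [[0, 0, 0], [0, 0, -8.8]], [[0, 0, 0], [0, 0, 0]], [[0, 0, 0], [0, 0, 0]]]'

```text
time: 2.1
tool_pos: [498.9, 65.5, 334.6]
tcp_rot: [3.141, -0.0, 3.139]
contact_force: [-0.3, 0.5, 0.0]
grip_width: 92.1
finger_force: 0.0
```

Run:
```python
from h import *; from plant import bot
import pickle
m=bot.camera_model('wrist');im=bot.capture('wrist');o=bot.get_obs()
pickle.dump((m,im),open('w1.pkl','wb'));cv2.imwrite('pics/w1.png',im[:,:,::-1]);print(o['time'],o['tool_pos'],o['tcp_rot'],np.abs(o['dq']).max(),o['joint_positions'])
```

```text
2.15 [498.89679264  65.48742972 334.61982103] [ 3.14149509e+00 -2.10337806e-04  3.13981656e+00] 0.011279928650856856 [-2.19663216e-02  2.39382465e-01  1.37226685e+00  9.33771721e-05
  1.53015561e+00 -1.59099034e+00]
```

View pics/w1.png

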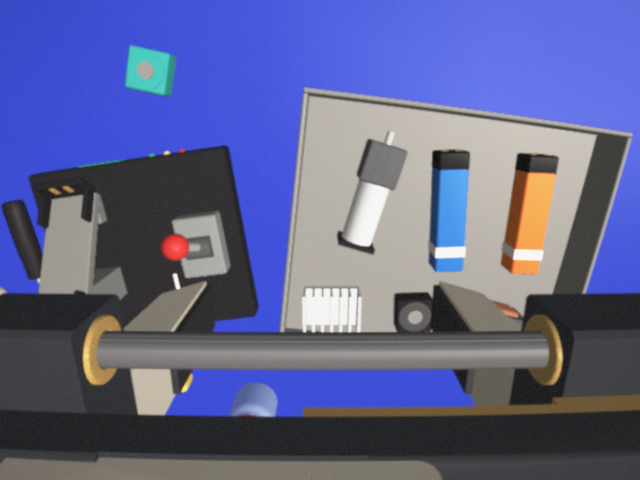

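Wrist view: the orange pack is at (528,213), with its black contact end at the top (537,162, towards the robot) and its white band at (522,255). The blue pack is at (450,210), the ball at (175,247) and the bay's stop with contacts around (65,190).

Run:
```python
from h import *; import pickle
m,im=pickle.load(open('w1.pkl','rb'))
h=hsv(im);H,S,V=[h[...,i].astype(int) for i in range(3)]
o=(abs(H-14)<6)&(S>150)&(V>100)
for a,c,k in blobs(o,100):
    if c[1]>300: continue
    ys,xs=np.nonzero(k);print('orange',a,c,np.unique(V[k]//20*20,return_counts=True))
    r=cv2.minAreaRect(np.c_[xs,ys].astype(np.float32));b=cv2.boxPoints(r);print(b.round(1).tolist(),plane(m,b,39).round(1).tolist())
r=((H<4)|(H>176))&(S>150)&(V>90)
print('red',[(a,c,plane(m,[c],113).round(1)) for a,c,_ in blobs(r,200)])
b=(V<60)&(S<150)
for a,c,k in blobs(b[:300],2000):
    if c[0]<260:
        cn=max(cv2.findContours(k.astype(np.uint8),0,2)[0],key=cv2.contourArea);q=cv2.approxPolyDP(cv2.convexHull(cn),3,True)[:,0];print(c,q.tolist(),plane(m,q,30).round(0).tolist())
a=cv2.resize(im[140:300,20:260],(800,533),interpolation=cv2.INTER_CUBIC);cv2.imwrite('pics/c2.png',a[:,:,::-1])
a=cv2.resize(im[130:300,420:620],(706,600),interpolation=cv2.INTER_CUBIC);cv2.imwrite('pics/c3.png',a[:,:,::-1])
```

```text
orange 2859 [529.1 209.4] (array([100, 120, 140, 160, 180, 200, 220, 240]), array([ 703,   56,   36,   35,   32,   29,   65, 1903]))
[[503.3999938964844, 245.60000610351562], [516.5, 166.89999389648438], [554.2999877929688, 173.1999969482422], [541.2000122070312, 251.89999389648438]] [[561.6, 276.1, 39.0], [470.8, 280.3, 39.0], [477.4, 324.5, 39.0], [569.5, 322.6, 39.0]]
orange 436 [520.1 265.4] (array([100, 120, 140, 160, 180, 200, 220, 240]), array([100,   7,   6,   6,   4,   4,  11, 298]))
[[499.79998779296875, 269.5], [503.0, 253.8000030517578], [538.7999877929688, 261.20001220703125], [535.5999755859375, 276.8999938964844]] [[591.2, 275.4, 39.0], [571.7, 276.9, 39.0], [581.0, 321.4, 39.0], [600.9, 320.4, 39.0]]
red [(np.int32(570), array([174.3, 247. ]), array([[539.6, -77.8, 113. ]]))]
[156.6 216.7] [[255, 299], [123, 299], [39, 223], [30, 178], [226, 147]] [[632.0, -17.0, 30.0], [632.0, -181.0, 30.0], [535.0, -270.0, 30.0], [482.0, -271.0, 30.0], [450.0, -40.0, 30.0]]
```

View pics/c2.png

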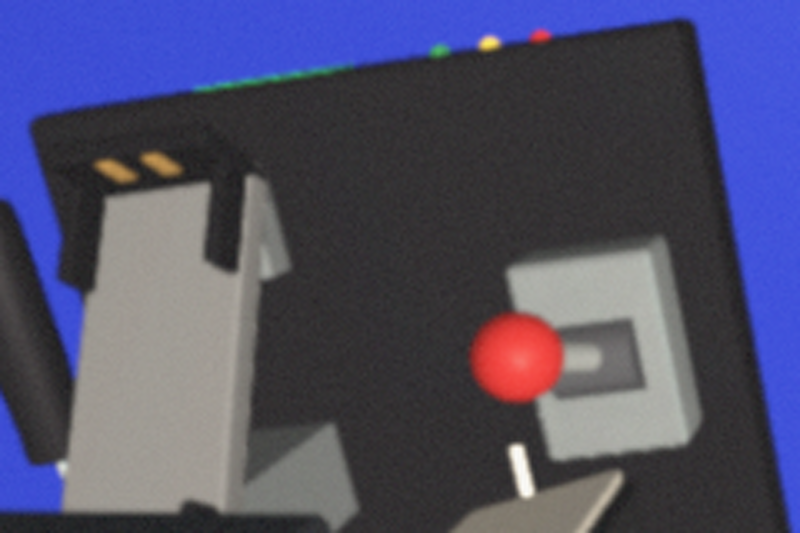

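View pics/c3.png

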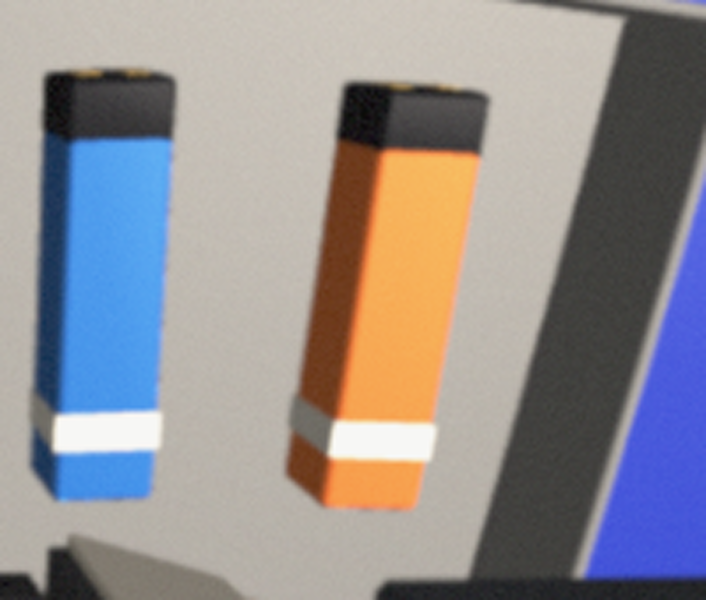

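Crop c3 confirms it: orange body, black contact end towards the robot, white band at the far end. The charger edges mix top and side faces, so I'll take one closer view from straight above it.

>>> servo_tool --deltas '[[[-0.016, -0.036, 0.013], [0, 0, 0]], [[-0.016, -0.036, 0.013], [0, 0, 0]], [[-0.016, -0.036, 0.013], [0, 0, 0]], [[-0.016, -0.036, 0.013], [0, 0, 0]], [[-0.016, -0.036, 0.013], [0, 0, 0]], [[-0.016, -0.036, 0.013], [0, 0, 0]], [[-0.016, -0.036, 0.013], [0, 0, 0]], [[0, 0, 0], [0, 0, 0]], [[0, 0, 0], [0, 0, 0]], [[0, 0, 0], [0, 0, 0]]]'

```text
time: 3.4
tool_pos: [611.1, -185.4, 244.6]
tcp_rot: [-3.141, 0.001, -3.14]
contact_force: [0.0, 0.2, -0.3]
grip_width: 92.0
finger_force: 0.0
```

Run:
```python
from h import *; from plant import bot
import pickle
m=bot.camera_model('wrist');im=bot.capture('wrist');o=bot.get_obs()
pickle.dump((m,im),open('w2.pkl','wb'));cv2.imwrite('pics/w2.png',cv2.resize(im,(800,600),interpolation=cv2.INTER_CUBIC)[:,:,::-1]);print(o['time'],o['tool_pos'],o['tcp_rot'],np.abs(o['dq']).max())
m1,im1=pickle.load(open('w1.pkl','rb'))
rc=[]
for M,I in((m1,im1),(m,im)):
    h=hsv(I);H,S,V=[h[...,i].astype(int) for i in range(3)]
    r=((H<4)|(H>176))&(S>150)&(V>90);B=[c for a,c,_ in blobs(r[:300],200)];print(B);rc.append(B[0])
print('ball',tri(m1,rc[0],m,rc[1]))
h=hsv(im1);H,S,V=[h[...,i].astype(int) for i in range(3)]
k=((abs(H-14)<6)&(S>150)&(V>170))
for a,c,k in blobs(k[:300],100):
    cn=max(cv2.findContours(k.astype(np.uint8),0,2)[0],key=cv2.contourArea);q=cv2.boxPoints(cv2.minAreaRect(cn));q=cv2.approxPolyDP(cn,3,True)[:,0]
    print(a,q.tolist(),plane(m1,q,39).round(1).tolist())
```

```text
3.45 [ 611.17724241 -185.47570323  244.68988717] [-3.14132014e+00  1.23944378e-03 -3.14019276e+00] 0.004889255103844083
[array([174.3, 247. ])]
[array([486.1, 125.8])]
ball (array([537.65201468, -75.62198543, 118.78049571]), np.float64(0.347075056394588))
2045 [[553, 173], [527, 174], [515, 247], [541, 248]] [[477.2, 323.0, 39.0], [478.6, 293.2, 39.0], [563.4, 290.1, 39.0], [564.8, 321.6, 39.0]]
321 [[511, 271], [535, 273], [538, 261], [513, 260]] [[593.2, 289.2, 39.0], [595.9, 318.9, 39.0], [580.8, 320.4, 39.0], [579.4, 289.8, 39.0]]
```

View pics/w2.png

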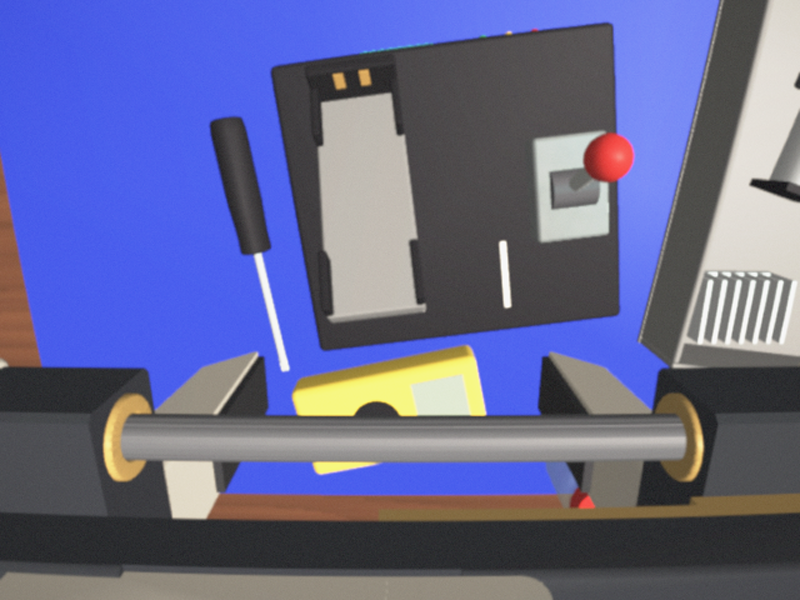

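Charger view (800-px scale): console top corners (273,67), (611,24), (619,313), (322,349). Bay upper-end corners (329,319) and (424,305). Ball (609,157). Meter behind the charger, screwdriver on the -y side.

Run:
```python
from h import *; import pickle
m,im=pickle.load(open('w2.pkl','rb'))
h=hsv(im);H,S,V=[h[...,i].astype(int) for i in range(3)]
b=~((abs(H-117)<14)&(S>120))  # not blue mat
b=b[:288].copy();b[:,505:]=0;b[:,:215]=0
for a,c,k in blobs(b,8000):
    cn=max(cv2.findContours(k.astype(np.uint8),0,2)[0],key=cv2.contourArea)
    q=cv2.approxPolyDP(cv2.convexHull(cn),3,True)[:,0];print(a,q.tolist())
q=np.array([(273,67),(611,24),(619,313),(322,349)])/1.25
P=plane(m,q,30);print('console',P.round(1))
L=np.array([(-105,-57),(-105,178),(105,178),(105,-57)],float)
def fit(L,P):
    a=L-L.mean(0);p=P-P.mean(0);t=np.arctan2((a[:,0]*p[:,1]-a[:,1]*p[:,0]).sum(),(a*p).sum())
    R=np.array([[np.cos(t),-np.sin(t)],[np.sin(t),np.cos(t)]]);o=P.mean(0)-R@L.mean(0);return t,o,(P-o-L@R.T)
t,o,e=fit(L,P[:,:2]);print(t,o,e.round(1))
Q=plane(m,np.array([(329,319),(424,306)])/1.25,129.9);print('bay top',Q.round(1))
R=np.array([[np.cos(t),-np.sin(t)],[np.sin(t),np.cos(t)]])
print('in charger',((Q[:,:2]-o)@R).round(1),((np.array([537.7,-75.6])-o)@R))
B=plane(m,np.array([(533,140),(603,131),(609,234),(541,242)])/1.25,55);print('block',((B[:,:2]-o)@R).round(1))
# dark side-check: predicted bay points
def W(p):p=np.array(p,float);return np.c_[p[:,:2]@R.T+o,p[:,2]]
def bay(x,y,z):
    c,s=np.cos(np.radians(35)),np.sin(np.radians(35));return (-75+x*c-z*s,y,45+x*s+z*c)
pts=[bay(148,-28,0),bay(148,28,0),bay(0,-23,0),bay(0,23,0),bay(112,-23,14),bay(112,23,14),bay(0,-23,26),bay(0,23,26)]
print((proj(m,W(pts))*1.25).round(0).tolist())
```

```text
60528 [[488, 19], [504, 112], [494, 250], [257, 278], [218, 55], [406, 24]]
console [[ 480.  -273.    30. ]
 [ 451.6  -46.9   30. ]
 [ 653.6  -19.8   30. ]
 [ 683.1 -247.8   30. ]]
0.1275336242617582 [ 574.76589169 -206.89688329] [[ 2.2  3.8]
 [ 3.6 -3.2]
 [-2.7 -2.8]
 [-3.1  2.3]]
bay top [[ 625.3 -226.5  129.9]
 [ 617.6 -173.8  129.9]]
in charger [[ 47.6 -25.9]
 [ 46.7  27.4]] [-20.06545241 134.94491287]
block [[-33.1 110.9]
 [-33.5 156.9]
 [ 34.7 159.2]
 [ 34.5 112.3]]
[[325.0, 317.0], [425.0, 305.0], [321.0, 101.0], [390.0, 91.0], [325.0, 247.0], [407.0, 236.0], [311.0, 72.0], [386.0, 62.0]]
```

>>> servo_tool --deltas '[[[0.0085, 0.049, 0.0045], [0, 0, 0]], [[0.0085, 0.049, 0.0045], [0, 0, 0]], [[0.0085, 0.049, 0.0045], [0, 0, 0]], [[0.0085, 0.049, 0.0045], [0, 0, 0]], [[0.0085, 0.049, 0.0045], [0, 0, 0]], [[0.0085, 0.049, 0.0045], [0, 0, 0]], [[0.0085, 0.049, 0.0045], [0, 0, 0]], [[0.0085, 0.049, 0.0045], [0, 0, 0]], [[0.0085, 0.049, 0.0045], [0, 0, 0]], [[0.0085, 0.049, 0.0045], [0, 0, 0]], [[0, 0, 0], [0, 0, 1.9]], [[0, 0, 0], [0, 0, 0]], [[0, 0, 0], [0, 0, 0]]]' --fingers 0.7

```text
time: 5.08
tool_pos: [526.2, 302.4, 199.2]
tcp_rot: [3.141, 0.001, 3.108]
contact_force: [-0.3, 0.5, -0.2]
grip_width: 64.3
finger_force: 0.0
```

Run:
```python
from h import *; from plant import bot
import pickle
m=bot.camera_model('wrist');im=bot.capture('wrist');o=bot.get_obs()
pickle.dump((m,im),open('w3.pkl','wb'));cv2.imwrite('pics/w3.png',im[:,:,::-1]);print(o['time'],o['tool_pos'],o['tcp_rot'],o['grip_width'])
h=hsv(im);H,S,V=[h[...,i].astype(int) for i in range(3)]
k=((abs(H-14)<6)&(S>150)&(V>170))
for a,c,k in blobs(k,300):
    cn=max(cv2.findContours(k.astype(np.uint8),0,2)[0],key=cv2.contourArea);q=cv2.approxPolyDP(cn,4,True)[:,0]
    print(a,q.tolist(),plane(m,q,39).round(1).tolist())
```

```text
5.125 [526.32448682 302.31440575 199.15605201] [3.14146629e+00 5.83868684e-04 3.10756785e+00] 63.98518409980876
4511 [[313, 157], [310, 266], [349, 266], [351, 158]] [[476.7, 297.0, 39.0], [564.3, 291.1, 39.0], [565.4, 323.0, 39.0], [478.3, 325.9, 39.0]]
659 [[311, 284], [312, 300], [348, 299], [349, 284]] [[580.1, 291.3, 39.0], [594.6, 291.5, 39.0], [594.7, 321.7, 39.0], [581.2, 322.8, 39.0]]
```

View pics/w3.png

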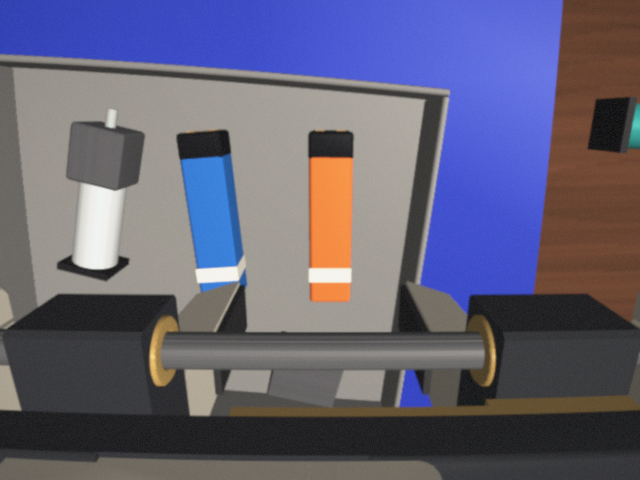

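The view shows the orange pack centred at (331,215), clear of the wall and the blue pack, midline at y≈309 and yaw≈-0.045. Now descend and grip.

>>> servo_tool --deltas '[[[0, 0.0065, 0], [0, 0, 0.6]], [[0, 0, 0.03], [0, 0, 0]], [[0, 0, 0.03], [0, 0, 0]], [[0, 0, 0.03], [0, 0, 0]], [[0, 0, 0.03], [0, 0, 0]], [[0, 0, 0.025], [0, 0, 0]], [[0, 0, 0.02], [0, 0, 0]], [[0, 0, 0.015], [0, 0, 0]], [[0, 0, 0.008], [0, 0, 0]], [[0, 0, 0], [0, 0, 0]], [[0, 0, 0], [0, 0, 0]]]'

```text
time: 6.5
tool_pos: [526.7, 310.1, 11.5]
tcp_rot: [3.141, 0.001, 3.098]
contact_force: [-0.0, -0.6, -0.3]
grip_width: 64.3
finger_force: 0.0
```

>>> servo_tool --deltas '[[[0, 0, 0], [0, 0, 0]], [[0, 0, 0], [0, 0, 0]], [[0, 0, 0], [0, 0, 0]], [[0, 0, 0], [0, 0, 0]], [[0, 0, 0], [0, 0, 0]], [[0, 0, 0], [0, 0, 0]]]' --fingers 0.1

```text
time: 7.25
tool_pos: [526.2, 309.8, 10.9]
tcp_rot: [-3.142, 0.0, 3.098]
contact_force: [-0.8, -2.9, 2.4]
grip_width: 33.4
finger_force: 30.0
```

```bash
cat >> h.py <<'E'
T=0.1275;O=np.array([574.8,-206.5,0]);_c,_s=np.cos(np.radians(35)),np.sin(np.radians(35))
RC=Ro.from_euler('z',T).as_matrix();BX=RC@[_c,0,_s];BY=RC@[0,1,0];BZ=RC@[-_s,0,_c]
def bayw(x,y,z): return O+RC@[-75.,0,45]+x*BX+y*BY+z*BZ
RT=np.c_[-BX,BY,-BZ]
def inbay(p): d=np.array(p)-O-RC@[-75.,0,45]; return np.array([d@BX,d@BY,d@BZ])
E
python3 - <<'E'
from h import *; from plant import bot
o=bot.get_obs();R=rot(o['tcp_rot'])
rv=lambda A:Ro.from_matrix(A).as_rotvec(degrees=True)
print('total',rv(R.T@RT).round(1)); RY=Ro.from_euler('xyz',[np.pi,0,T+np.pi]).as_matrix()
print('yaw',rv(R.T@RY).round(2),'tilt',rv(RY.T@RT).round(2))
h=bayw(82,0,60);print('hover',h,'seat',bayw(70,0,6))
p=o['tool_pos']+[0,0,190];print('shift after lift and yaw',(RY.T@(h-p)).round(1))
E
```

```text
total [ -3.  -34.9  -9.5]
yaw [-0.    0.   -9.78] tilt [  0. -35.  -0.]
hover [ 532.89878203 -211.87154394  141.18239044] seat [ 553.87046233 -209.18307072   90.06526281]
shift after lift and yaw [  59.7 -518.3   59.7]
```

>>> servo_tool --deltas '[[[0, 0, -0.015], [0, 0, 0]], [[0, 0, -0.03], [0, 0, 0]], [[0, 0, -0.035], [0, 0, 0]], [[0, 0, -0.035], [0, 0, 0]], [[0, 0, -0.035], [0, 0, 0]], [[0, 0, -0.03], [0, 0, 0]], [[0, 0, -0.01], [0, 0, 0]], [[0, 0, 0], [0, 0, -4.9]], [[0, 0, 0], [0, 0, -4.9]], [[0, 0, 0], [0, 0, 0]]]'

```text
time: 8.5
tool_pos: [525.6, 309.7, 199.8]
tcp_rot: [-3.141, -0.002, -3.015]
contact_force: [-0.0, -0.4, -2.4]
grip_width: 34.0
finger_force: 30.0
```

>>> servo_tool --deltas '[[[0.003, -0.03, 0], [0, 0, 0]], [[0.005, -0.044, 0], [0, 0, 0]], [[0.005, -0.044, 0], [0, 0, 0]], [[0.005, -0.044, 0], [0, 0, 0]], [[0.005, -0.044, 0], [0, 0, 0]], [[0.005, -0.044, 0], [0, 0, 0]], [[0.005, -0.044, 0], [0, 0, 0]], [[0.005, -0.044, 0], [0, 0, 0]], [[0.005, -0.044, 0], [0, 0, 0]], [[0.005, -0.044, 0], [0, 0, 0]], [[0.005, -0.044, 0], [0, 0, 0]], [[0.005, -0.044, 0], [0, 0, 0]], [[0.002, -0.004, 0], [0, 0, 0]], [[0, 0, 0], [0, -7, 0]], [[0, 0, 0], [0, -7, 0]], [[0, 0, 0], [0, -7, 0]], [[0, 0, 0], [0, -7, 0]], [[0, 0, 0], [0, -7, 0]], [[0, 0, 0], [0, 0, 0]], [[0, 0, 0], [0, 0, 0]]]'

```text
time: 11.0
tool_pos: [532.9, -211.4, 201.0]
tcp_rot: [3.141, 0.609, -3.014]
contact_force: [0.3, 0.5, -2.5]
grip_width: 33.9
finger_force: 30.0
```

```bash
cat > st.py <<'E'
from h import *; from plant import bot
o=bot.get_obs();R=rot(o['tcp_rot'])
print(o['time'],o['tool_pos'].round(1),'bay',inbay(o['tool_pos']).round(1),'roterr(tool,deg)',Ro.from_matrix(R.T@RT).as_rotvec(degrees=True).round(2),'F bay',(np.array([BX,BY,BZ])@o['contact_force']).round(1),'M',o['moment'].round(2),o['grip_width'],o['joint_positions'].round(2))
E
python3 st.py
python3 - <<'E'
from h import *; from plant import bot
import pickle
m=bot.camera_model('wrist');im=bot.capture('wrist')
pickle.dump((m,im),open('w4.pkl','wb'));cv2.imwrite('pics/w4.png',im[:,:,::-1])
s=bot.capture('side');cv2.imwrite('pics/s4.png',s[:,:,::-1])
E
```

```text
11.0 [ 532.9 -211.4  201. ] bay [116.3   0.4 108.9] roterr(tool,deg) [ 0.02 -0.1  -0.01] F bay [-1.1  0.5 -2.3] M [ 0.02  0.64 -0.04] 33.92158412658906 [-0.77  0.26  1.91  0.75  0.72 -2.98]
```

View pics/w4.png

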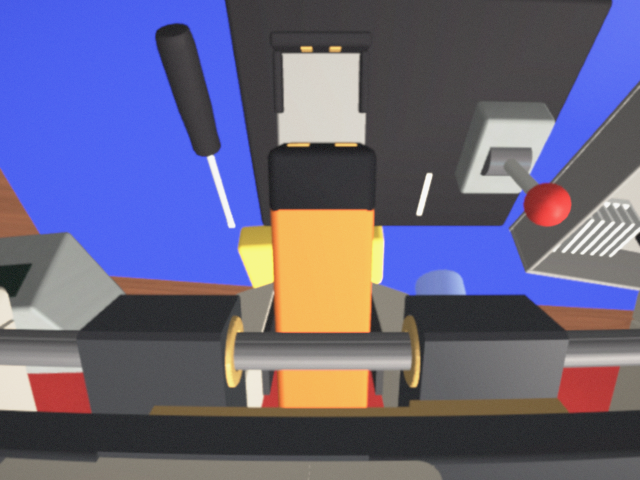

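The view shows the pack held straight above the bay: its centre column is ≈322 and the bay's is ≈321.5, with the black end towards the stop. Descending.

>>> servo_tool --deltas '[[[0.007, 0, 0.012], [0, 0, 0]], [[0.007, 0, 0.018], [0, 0, 0]], [[0.007, 0, 0.018], [0, 0, 0]], [[0.007, 0, 0.018], [0, 0, 0]], [[0.006, 0, 0.014], [0, 0, 0]], [[0, 0, 0.009], [0, 0, 0]], [[0, 0, 0.004], [0, 0, 0]], [[0, 0, 0], [0, 0, 0]], [[0, 0, 0], [0, 0, 0]]]'

```text
time: 12.22
tool_pos: [566.1, -206.4, 118.1]
tcp_rot: [3.137, 0.584, -3.025]
contact_force: [0.6, 1.0, -2.6]
grip_width: 33.7
finger_force: 30.0
```

```bash
python3 st.py
python3 - <<'E'
from h import *; from plant import bot
o=bot.get_obs();R=rot(o['tcp_rot']);import pickle
m,im=pickle.load(open('w4.pkl','rb'))
# contact end edge of pack top in tool frame (pose at w4): top plane tool z = 6-34
c,d=ray(m,[(322,150)]);R4=RT;p=np.array([532.9,-211.4,201.]);c=R4.T@(c-p);d=R4.T@d[0];print('contact edge tool x',c+d*((-28-c[2])/d[2]))
E
```

```text
12.225 [ 566.1 -206.4  118.1] bay [96.2  1.2 21.8] roterr(tool,deg) [-0.1  -1.52 -0.53] F bay [-0.9  0.9 -2.5] M [-0.04  0.62 -0.04] 33.726905060614754 [-0.7   0.43  1.92  0.89  0.55 -3.1 ]
contact edge tool x [ 67.62851391  -0.12447603 -28.        ]
```

Joint 6 has reached its limit (-3.11), so this tool heading can't finish the slide. A half-turned grasp puts joint 6 near 0. I'll lay the pack back where it was in the crate, turn the tool half round and re-grip.

>>> servo_tool --deltas '[[[0, 0, -0.02], [0, 0, 0]], [[0, 0, -0.035], [0, 0, 0]], [[0, 0, -0.035], [0, 0, 0]], [[0, 0, -0.02], [0, 0, 0]], [[0, 0, 0], [0, 8, 0]], [[0, 0, 0], [0, 9, 0]], [[0, 0, 0], [0, 9, 0]], [[0, 0, 0], [0, 7.5, 0]], [[0, 0, 0], [0, 0, 0]], [[0, 0, 0], [0, 0, 0]]]'

```text
time: 13.48
tool_pos: [505.4, -213.5, 209.2]
tcp_rot: [3.136, 0.001, -3.023]
contact_force: [0.3, 0.0, -3.7]
grip_width: 33.6
finger_force: 30.0
```

Run:
```python
from h import *; from plant import bot
o=bot.get_obs();R=rot(o['tcp_rot']);print(o['tool_pos'],o['tcp_rot'],o['joint_positions'].round(2))
G=Ro.from_euler('xyz',[np.pi,0,3.098]).as_matrix();print('turn',Ro.from_matrix(R.T@G).as_rotvec(degrees=True).round(2),'then shift',(G.T@(np.array([526.2,309.8,o['tool_pos'][2]])-o['tool_pos'])).round(1))
```

```text
[ 505.38707738 -213.53096025  209.15054988] [ 3.13646461e+00  6.45099763e-04 -3.02255392e+00] [-0.54  0.4   1.49  0.    1.26 -2.23]
turn [0.3  0.01 9.32] then shift [  2.  523.7   0. ]
```

>>> servo_tool --deltas '[[[0, 0, 0], [0.3, 0, 4.6]], [[0, 0, 0], [0, 0, 4.7]], [[0, 0.03, 0], [0, 0, 0]], [[0, 0.045, 0], [0, 0, 0]], [[0, 0.045, 0], [0, 0, 0]], [[0, 0.045, 0], [0, 0, 0]], [[0.002, 0.045, 0], [0, 0, 0]], [[0, 0.045, 0], [0, 0, 0]], [[0, 0.045, 0], [0, 0, 0]], [[0, 0.045, 0], [0, 0, 0]], [[0, 0.045, 0], [0, 0, 0]], [[0, 0.045, 0], [0, 0, 0]], [[0, 0.045, 0], [0, 0, 0]], [[0, 0.03, 0], [0, 0, 0]], [[0, 0.0137, 0], [0, 0, 0]], [[0, 0, 0], [0, 0, 0]], [[0, 0, 0], [0, 0, 0]]]'

```text
time: 15.6
tool_pos: [526.6, 308.0, 208.9]
tcp_rot: [-3.14, -0.001, 3.097]
contact_force: [1.1, 0.5, -3.0]
grip_width: 33.7
finger_force: 30.0
```

>>> servo_tool --deltas '[[[0, 0, 0.02], [0, 0, 0]], [[0, 0, 0.035], [0, 0, 0]], [[0, 0, 0.035], [0, 0, 0]], [[0, 0, 0.035], [0, 0, 0]], [[0, 0, 0.03], [0, 0, 0]], [[0, 0, 0.02], [0, 0, 0]], [[0, 0, 0.012], [0, 0, 0]], [[0, 0, 0.006], [0, 0, 0]], [[0, 0, 0], [0, 0, 0]], [[0, 0, 0], [0, 0, 0]]]'

```text
time: 16.85
tool_pos: [526.9, 309.5, 16.7]
tcp_rot: [-3.141, 0.001, 3.098]
contact_force: [0.4, -0.1, -3.6]
grip_width: 34.3
finger_force: 30.0
```

>>> servo_tool --deltas '[[[0, 0, 0.003], [0, 0, 0]], [[0, 0, 0.0025], [0, 0, 0]], [[0, 0, 0], [0, 0, 0]], [[0, 0, 0], [0, 0, 0]]]'

```text
time: 17.35
tool_pos: [526.5, 309.4, 10.8]
tcp_rot: [-3.141, -0.0, 3.098]
contact_force: [-1.6, -1.0, 3.9]
grip_width: 33.9
finger_force: 30.0
```

>>> servo_tool --deltas '[[[0, 0, 0], [0, 0, 0]], [[0, 0, 0], [0, 0, 0]], [[0, 0, 0], [0, 0, 0]], [[0, 0, -0.02], [0, 0, 0]], [[0, 0, -0.035], [0, 0, 0]], [[0, 0, -0.035], [0, 0, 0]], [[0, 0, -0.03], [0, 0, 0]], [[0, 0, -0.01], [0, 0, 0]]]' --fingers 0.7

```text
time: 18.35
tool_pos: [527.3, 309.8, 142.2]
tcp_rot: [3.141, 0.002, 3.098]
contact_force: [-0.4, 0.5, -0.4]
grip_width: 64.4
finger_force: 0.0
```

>>> servo_tool --deltas '[[[0, 0, 0], [0, 0, 10]], [[0, 0, 0], [0, 0, 10]], [[0, 0, 0], [0, 0, 10]], [[0, 0, 0], [0, 0, 10]], [[0, 0, 0], [0, 0, 10]], [[0, 0, 0], [0, 0, 10]], [[0, 0, 0], [0, 0, 10]], [[0, 0, 0], [0, 0, 10]], [[0, 0, 0], [0, 0, 10]], [[0, 0, 0], [0, 0, 10]], [[0, 0, 0], [0, 0, 10]], [[0, 0, 0], [0, 0, 10]], [[0, 0, 0], [0, 0, 10]], [[0, 0, 0], [0, 0, 10]], [[0, 0, 0], [0, 0, 10]], [[0, 0, 0], [0, 0, 10]], [[0, 0, 0], [0, 0, 10]], [[0, 0, 0], [0, 0, 10]], [[0, 0, 0], [0, 0, 0]], [[0, 0, 0], [0, 0, 0]]]'

```text
time: 20.85
tool_pos: [526.2, 309.3, 139.6]
tcp_rot: [3.14, 0.002, -0.04]
contact_force: [-0.3, 0.1, -0.1]
grip_width: 64.4
finger_force: 0.0
```

Run:
```python
from h import *; from plant import bot
m=bot.camera_model('wrist');im=bot.capture('wrist');o=bot.get_obs()
print(o['time'],o['tool_pos'],o['tcp_rot'],o['joint_positions'].round(2))
h=hsv(im);H,S,V=[h[...,i].astype(int) for i in range(3)]
k=((abs(H-14)<6)&(S>150)&(V>150))
for a,c,k in blobs(k,300):
    cn=max(cv2.findContours(k.astype(np.uint8),0,2)[0],key=cv2.contourArea);q=cv2.approxPolyDP(cn,4,True)[:,0]
    print(a,q.tolist(),plane(m,q,39).round(1).tolist())
```

```text
20.9 [526.26273666 309.39874242 139.81323229] [ 3.14010514e+00  1.55427834e-03 -4.04538182e-02] [ 0.41  0.57  1.4  -0.    1.17  2.02]
1601 [[295, 127], [296, 152], [348, 151], [345, 123]] [[595.9, 322.6, 39.0], [581.0, 322.9, 39.0], [580.3, 290.9, 39.0], [597.1, 292.3, 39.0]]
6491 [[296, 175], [298, 303], [343, 304], [347, 175]] [[566.9, 323.6, 39.0], [479.9, 327.3, 39.0], [477.9, 296.6, 39.0], [565.6, 291.9, 39.0]]
```

>>> servo_tool --deltas '[[[0, 0, 0.02], [0, 0, 0]], [[0, 0, 0.03], [0, 0, 0]], [[0, 0, 0.03], [0, 0, 0]], [[0, 0, 0.025], [0, 0, 0]], [[0, 0, 0.015], [0, 0, 0]], [[0, 0, 0.008], [0, 0, 0]], [[0, 0, 0], [0, 0, 0]], [[0, 0, 0], [0, 0, 0]]]'

```text
time: 21.9
tool_pos: [526.9, 309.6, 13.2]
tcp_rot: [3.141, -0.001, -0.043]
contact_force: [0.3, -0.7, 1.2]
grip_width: 64.1
finger_force: 0.0
```

>>> servo_tool --deltas '[[[0, 0, 0], [0, 0, 0]], [[0, 0, 0], [0, 0, 0]], [[0, 0, 0], [0, 0, 0]], [[0, 0, 0], [0, 0, 0]], [[0, 0, 0], [0, 0, 0]], [[0, 0, -0.015], [0, 0, 0]], [[0, 0, -0.03], [0, 0, 0]], [[0, 0, -0.035], [0, 0, 0]], [[0, 0, -0.035], [0, 0, 0]], [[0, 0, -0.035], [0, 0, 0]], [[0, 0, -0.03], [0, 0, 0]], [[0, 0, -0.01], [0, 0, 0]], [[0, 0, 0], [0, 0, -4.8]], [[0, 0, 0], [0, 0, -4.8]], [[0, 0, 0], [0, 0, 0]]]' --fingers 0.1

```text
time: 23.78
tool_pos: [525.9, 309.2, 201.3]
tcp_rot: [3.14, 0.003, 0.124]
contact_force: [-0.4, 0.0, -3.0]
grip_width: 33.8
finger_force: 30.0
```

```bash
sed -i 's/^RT=.*/RT=np.c_[BX,-BY,-BZ]/' h.py; python3 st.py;python3 - <<'E'
from h import *; from plant import bot
o=bot.get_obs();R=rot(o['tcp_rot']);print((R.T@(bayw(116,0,109)-o['tool_pos'])).round(1))
E
```

```text
23.775 [525.9 309.2 201.3] bay [165.1 517.8  75.2] roterr(tool,deg) [ 0.16 35.18 -0.19] F bay [-2.   0.1 -2.2] M [-0.03  0.21  0.01] 33.771194416651724 [ 0.41  0.52  1.31 -0.    1.31  1.85]
[-57.6 518.    1.5]
```

>>> servo_tool --deltas '[[[-0.003, 0.03, 0], [0, 0, -0.2]], [[-0.005, 0.044, 0], [0, 0, 0]], [[-0.005, 0.044, 0], [0, 0, 0]], [[-0.005, 0.044, 0], [0, 0, 0]], [[-0.005, 0.044, 0], [0, 0, 0]], [[-0.005, 0.044, 0], [0, 0, 0]], [[-0.005, 0.044, 0], [0, 0, 0]], [[-0.005, 0.044, 0], [0, 0, 0]], [[-0.005, 0.044, 0], [0, 0, 0]], [[-0.005, 0.044, 0], [0, 0, 0]], [[-0.005, 0.044, 0], [0, 0, 0]], [[-0.003, 0.044, 0], [0, 0, 0]], [[-0.002, 0.004, 0], [0, 0, 0]], [[0, 0, 0], [0, 7, 0]], [[0, 0, 0], [0, 7, 0]], [[0, 0, 0], [0, 7, 0]], [[0, 0, 0], [0, 7, 0]], [[0, 0, 0], [0, 7, 0]], [[0, 0, 0], [0, 0, 0]], [[0, 0, 0], [0, 0, 0]]]'

```text
time: 26.28
tool_pos: [535.1, -211.6, 203.2]
tcp_rot: [3.141, -0.608, 0.128]
contact_force: [-0.2, -0.1, -2.9]
grip_width: 34.1
finger_force: 30.0
```

```bash
python3 st.py
```

```text
26.275 [ 535.1 -211.6  203.2] bay [119.4   0.  109.5] roterr(tool,deg) [0.03 0.16 0.03] F bay [-1.9 -0.  -2.3] M [-0.11  0.82 -0.02] 34.0659323387249 [-0.76  0.26  1.9   0.74  0.72  0.17]
```

>>> servo_tool --deltas '[[[-0.007, 0, 0.012], [0, 0, 0]], [[-0.008, 0, 0.018], [0, 0, 0]], [[-0.008, 0, 0.018], [0, 0, 0]], [[-0.008, 0, 0.018], [0, 0, 0]], [[-0.006, 0, 0.014], [0, 0, 0]], [[0, 0, 0.007], [0, 0, 0]], [[0, 0, 0.004], [0, 0, 0]], [[0, 0, 0], [0, 0, 0]], [[0, 0, 0], [0, 0, 0]]]'

```text
time: 27.4
tool_pos: [556.7, -209.1, 107.7]
tcp_rot: [3.14, -0.61, 0.129]
contact_force: [0.0, 0.6, -2.5]
grip_width: 33.8
finger_force: 30.0
```

```bash
python3 st.py
```

```text
27.4 [ 556.7 -209.1  107.7] bay [82.4 -0.3 18.8] roterr(tool,deg) [0.06 0.03 0.07] F bay [-1.4  0.6 -2.1] M [-0.15  0.79 -0.06] 33.80800227396956 [-0.73  0.44  1.97  1.01  0.53 -0.13]
```

>>> servo_tool --deltas '[[[0, 0, 0.005], [0, 0, 0]], [[0, 0, 0.003], [0, 0, 0]], [[0, 0, 0.001], [0, 0, 0]], [[0, 0, 0], [0, 0, 0]], [[0, 0, 0], [0, 0, 0]]]'

```text
time: 28.02
tool_pos: [561.6, -208.4, 99.8]
tcp_rot: [3.14, -0.61, 0.129]
contact_force: [-1.0, -0.1, -3.1]
grip_width: 33.6
finger_force: 30.0
```

>>> servo_tool --deltas '[[[0, 0, 0.001], [0, 0, 0]], [[0, 0, 0.001], [0, 0, 0]], [[0, 0, 0], [0, 0, 0]]]'

```text
time: 28.4
tool_pos: [562.8, -208.2, 98.0]
tcp_rot: [3.14, -0.61, 0.128]
contact_force: [-0.4, 0.6, -3.5]
grip_width: 34.0
finger_force: 30.0
```

```bash
python3 st.py
```

```text
28.4 [ 562.8 -208.2   98. ] bay [81.9 -0.1  7.4] roterr(tool,deg) [0.03 0.07 0.05] F bay [-2.2  0.6 -2.7] M [-0.06  0.81 -0.01] 33.955527906274 [-0.72  0.46  1.96  1.04  0.52 -0.15]
```

>>> servo_tool --deltas '[[[-0.004, 0, 0], [0, 0, 0]], [[-0.003, 0, 0], [0, 0, 0]], [[0, 0, 0.001], [0, 0, 0]], [[0, 0, 0.001], [0, 0, 0]], [[0, 0, 0], [0, 0, 0]], [[0, 0, 0], [0, 0, 0]]]'

```text
time: 29.15
tool_pos: [557.6, -208.9, 92.9]
tcp_rot: [3.14, -0.61, 0.129]
contact_force: [-10.1, 1.0, 5.5]
grip_width: 33.9
finger_force: 30.0
```

```bash
python3 st.py
```

```text
29.15 [ 557.6 -208.9   92.9] bay [74.7 -0.2  6.2] roterr(tool,deg) [0.06 0.06 0.05] F bay [-5.   2.3 10.2] M [0.04 1.42 0.14] 33.9110990578688 [-0.72  0.47  1.98  1.07  0.51 -0.19]
```

Floor contact (10 N along the bay normal). Now slide gently down to the stop.

>>> servo_tool --deltas '[[[-0.002, 0, 0], [0, 0, 0]], [[-0.001, 0, 0], [0, 0, 0]], [[0, 0, 0], [0, 0, 0]]]'

```text
time: 29.52
tool_pos: [556.6, -209.6, 92.1]
tcp_rot: [3.139, -0.612, 0.129]
contact_force: [-1.8, 0.7, 6.3]
grip_width: 33.6
finger_force: 30.0
```

```bash
python3 st.py
```

```text
29.525 [ 556.6 -209.6   92.1] bay [73.4 -0.7  6.2] roterr(tool,deg) [ 0.11 -0.08  0.08] F bay [2.2 0.9 6.1] M [0.08 0.48 0.08] 33.55224434744888 [-0.73  0.47  1.98  1.08  0.51 -0.21]
```

>>> servo_tool --deltas '[[[-0.001, 0, 0], [0, 0, 0]], [[-0.001, 0, 0], [0, 0, 0]], [[0, 0, 0], [0, 0, 0]], [[0, 0, 0], [0, 0, 0]]]'

```text
time: 30.02
tool_pos: [555.1, -210.0, 91.1]
tcp_rot: [3.138, -0.612, 0.129]
contact_force: [-1.7, -0.2, 4.9]
grip_width: 33.7
finger_force: 30.0
```

```bash
python3 st.py
```

```text
30.025 [ 555.1 -210.    91.1] bay [71.5 -1.   6.2] roterr(tool,deg) [ 0.13 -0.09  0.08] F bay [ 1.4 -0.   5. ] M [0.05 0.43 0.01] 33.69939524165448 [-0.73  0.47  1.99  1.09  0.51 -0.22]
```

Still sliding with friction only; continue.

>>> servo_tool --deltas '[[[-0.001, 0, 0], [0, 0, 0]], [[-0.001, 0, 0], [0, 0, 0]], [[0, 0, 0], [0, 0, 0]], [[0, 0, 0], [0, 0, 0]]]'

```text
time: 30.52
tool_pos: [553.5, -210.3, 89.9]
tcp_rot: [3.138, -0.612, 0.129]
contact_force: [-2.5, -0.3, 5.2]
grip_width: 34.2
finger_force: 30.0
```

```bash
python3 st.py
```

```text
30.525 [ 553.5 -210.3   89.9] bay [69.5 -1.1  6.2] roterr(tool,deg) [ 0.14 -0.09  0.08] F bay [1.  0.  5.7] M [0.01 0.41 0.03] 34.24477233877277 [-0.73  0.47  1.99  1.1   0.51 -0.23]
```

>>> servo_tool --deltas '[[[-0.001, 0, 0], [0, 0, 0]], [[-0.001, 0, 0], [0, 0, 0]], [[0, 0, 0], [0, 0, 0]], [[0, 0, 0], [0, 0, 0]]]'

```text
time: 31.02
tool_pos: [552.5, -210.5, 89.2]
tcp_rot: [3.138, -0.614, 0.129]
contact_force: [1.2, 0.8, 6.1]
grip_width: 34.0
finger_force: 30.0
```

```bash
python3 st.py
```

```text
31.025 [ 552.5 -210.5   89.2] bay [68.3 -1.1  6.2] roterr(tool,deg) [ 0.14 -0.15  0.09] F bay [4.5 0.7 4.2] M [ 0.16 -0.03 -0.  ] 33.998082861876206 [-0.74  0.47  1.99  1.1   0.51 -0.24]
```

>>> servo_tool --deltas '[[[-0.001, 0, 0], [0, 0, 0]], [[0, 0, 0], [0, 0, 0]], [[0, 0, 0], [0, 0, 0]]]'

```text
time: 31.4
tool_pos: [552.4, -210.5, 89.2]
tcp_rot: [3.138, -0.615, 0.13]
contact_force: [5.8, 2.0, 6.7]
grip_width: 33.4
finger_force: 30.0
```

```bash
python3 st.py;python3 - <<'E'
from h import *; from plant import bot
im=bot.capture('side');cv2.imwrite('pics/s5.png',cv2.resize(im[250:420,300:520],(776,600),interpolation=cv2.INTER_CUBIC)[:,:,::-1])
E
```

```text
31.4 [ 552.4 -210.5   89.2] bay [68.2 -1.1  6.2] roterr(tool,deg) [ 0.14 -0.24  0.1 ] F bay [8.7 1.3 2. ] M [ 0.32 -0.52  0.02] 33.357621622839204 [-0.74  0.47  1.99  1.11  0.51 -0.25]
```

View pics/s5.png

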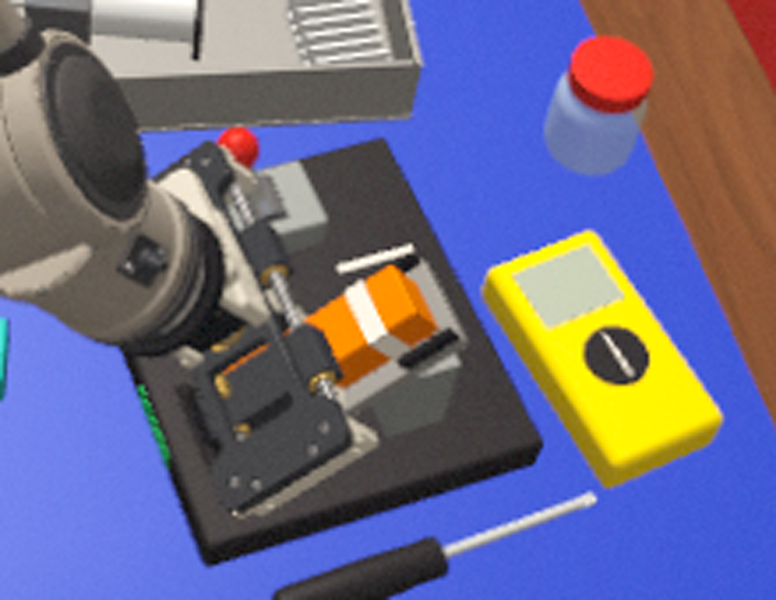

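The side view shows the pack lying between the cheeks and the travel has stalled at the stop (x=68.2, 10 N). Press it flat, then release and back off.

>>> servo_tool --deltas '[[[0, 0, 0.001], [0, 0.2, 0]], [[0, 0, 0], [0, 0, 0]], [[0, 0, 0], [0, 0, 0]]]'

```text
time: 31.82
tool_pos: [552.6, -210.6, 89.1]
tcp_rot: [3.137, -0.619, 0.131]
contact_force: [-4.9, 1.9, 17.6]
grip_width: 33.8
finger_force: 30.0
```

>>> servo_tool --deltas '[[[0, 0, 0], [0, 0, 0]], [[0, 0, 0], [0, 0, 0]], [[0, 0, 0], [0, 0, 0]], [[0, 0, -0.01], [0, 0, 0]], [[0, 0, -0.02], [0, 0, 0]], [[0, 0, -0.03], [0, 0, 0]], [[0, 0, -0.04], [0, 0, 0]], [[0, 0, -0.04], [0, 0, 0]], [[0, 0, 0], [0, -7, 0]], [[0, 0, 0], [0, -9, 0]], [[0, 0, 0], [0, -10, 0]], [[0, 0, 0], [0, -9, 0]], [[0, 0, 0], [0, 0, 0]], [[0, 0, 0], [0, 0, 0]]]' --fingers 0.65

```text
time: 33.58
tool_pos: [470.0, -219.6, 200.0]
tcp_rot: [-3.142, -0.004, 0.128]
contact_force: [-0.2, -0.6, -0.3]
grip_width: 59.8
finger_force: 0.0
```

```bash
python3 st.py;python3 - <<'E'
from h import *; from plant import bot
o=bot.get_obs();R=rot(o['tcp_rot']);print(o['tcp_rot'])
for x,z in((-72,104),(10,104)):
    w=O+RC@[x,135,z];print(w.round(1),'tool shift',(R.T@(w-o['tool_pos'])).round(1))
im=bot.capture('side');cv2.imwrite('pics/s6.png',cv2.resize(im[250:420,300:520],(776,600),interpolation=cv2.INTER_CUBIC)[:,:,::-1])
m=bot.camera_model('side');print('pred stop/contact/tail top in crop',((proj(m,[bayw(0,-17,34),bayw(0,17,34),bayw(140,-17,34),bayw(140,17,34)])-[300,250])*3.53).round(0).tolist())
h=hsv(im);H,S,V=[h[...,i].astype(int) for i in range(3)];k=((abs(H-14)<6)&(S>150)&(V>100));k[:240]=0
for a,c,_ in blobs(k,60):print(a,c)
E
```

```text
33.575 [ 470.  -219.6  200. ] bay [ 63.8   0.3 144.5] roterr(tool,deg) [-1.000e-02  3.479e+01  2.000e-02] F bay [-0.4 -0.6 -0.1] M [-0.05  0.15 -0.02] 59.778225799698895 [-0.59  0.35  1.59  0.    1.2   0.86]
[-3.14154287 -0.00360176  0.12782697]
[486.2 -81.8 104. ] tool shift [  33.3 -134.6   96.1]
[567.6 -71.3 104. ] tool shift [ 115.3 -134.6   96.4]
pred stop/contact/tail top in crop [[198.0, 445.0], [178.0, 393.0], [411.0, 312.0], [385.0, 261.0]]
38369 [136.3 384.2]
7533 [530.1 343.1]
274 [413.3 336.1]
633 [384.9 358.4]
```

```bash
cat > chk.py <<'E'
from h import *; from plant import bot
for n in('side','scene','wrist'):
    m=bot.camera_model(n);im=bot.capture(n);h=hsv(im);H,S,V=[h[...,i].astype(int) for i in range(3)]
    k=((abs(H-14)<7)&(S>140)&(V>170)).astype(np.uint8)
    for a,c,k in blobs(k,40):
        cn=max(cv2.findContours(k.astype(np.uint8),0,2)[0],key=cv2.contourArea);q=cv2.approxPolyDP(cn,2.5,True)[:,0]
        C,d=ray(m,q);Q=bayw(0,0,34);P=C+d*(((Q-C)@BZ)/(d@BZ))[:,None]
        B=np.array([inbay(p) for p in P])[:,:2]
        if abs(B).max()<250:print(n,a,c,B.round(0).tolist())
E
python3 chk.py
```

```text
side 201 [412.2 334. ] [[127.0, 14.0], [125.0, -18.0], [143.0, -18.0], [149.0, -28.0], [142.0, 13.0]]
side 333 [382.1 355.7] [[111.0, 15.0], [100.0, -9.0], [86.0, -14.0], [23.0, 4.0], [23.0, -17.0], [110.0, -17.0]]
scene 281 [264.8 344.2] [[23.0, -16.0], [107.0, -21.0], [109.0, 11.0], [25.0, 11.0]]
scene 173 [288.  348.4] [[129.0, 12.0], [130.0, -19.0], [174.0, -31.0], [172.0, -4.0]]
wrist 2794 [323.5  19.2] [[140.0, 15.0], [123.0, 15.0], [123.0, -17.0], [140.0, -16.0]]
wrist 7093 [323.4 125.6] [[108.0, 15.0], [23.0, 16.0], [20.0, 13.0], [20.0, -15.0], [25.0, -17.0], [108.0, -17.0]]
```

>>> servo_tool --deltas '[[[0.006, -0.03, 0], [0, 0, 0]], [[0.006, -0.035, 0], [0, 0, 0]], [[0.006, -0.035, 0], [0, 0, 0]], [[0.006, -0.03, 0], [0, 0, 0]], [[0.009, -0.005, 0], [0, 0, 0]], [[0, 0, 0], [0, 0, 0]]]' --fingers 0

```text
time: 34.52
tool_pos: [486.7, -82.3, 200.5]
tcp_rot: [3.14, -0.003, 0.128]
contact_force: [0.2, 0.1, -0.2]
grip_width: 4.4
finger_force: 0.0
```

Seated check: tail at bay x=140, lateral −1, flat. Now the lever.

>>> servo_tool --deltas '[[[0, 0, 0.03], [0, 0, 0]], [[0, 0, 0.035], [0, 0, 0]], [[0, 0, 0.025], [0, 0, 0]], [[0, 0, 0.006], [0, 0, 0]], [[0, 0, 0], [0, 0, 0]], [[0.008, 0, 0], [0, 0, 0]], [[0.008, 0, 0], [0, 0, 0]], [[0.008, 0, 0], [0, 0, 0]], [[0.008, 0, 0], [0, 0, 0]], [[0.008, 0, 0], [0, 0, 0]], [[0.008, 0, 0], [0, 0, 0]], [[0.006, 0, 0], [0, 0, 0]], [[0.006, 0, 0], [0, 0, 0]], [[0, 0, 0], [0, 0, 0]]]'

```text
time: 36.28
tool_pos: [546.5, -74.2, 104.4]
tcp_rot: [3.141, -0.003, 0.128]
contact_force: [-0.8, -0.5, -0.2]
grip_width: 0.4
finger_force: 0.0
```

```bash
cat > lv.py <<'E'
from h import *; from plant import bot
o=bot.get_obs();print(o['time'],'charger',(RC.T@(o['tool_pos']-O)).round(1),'F',(RC.T@o['contact_force']).round(1))
C={}
for n in('side','scene'):
    m=bot.camera_model(n);h=hsv(bot.capture(n));H,S,V=[h[...,i].astype(int) for i in range(3)]
    r=((H<4)|(H>176))&(S>170)&(V>100)
    B=[(a,c) for a,c,_ in blobs(r,8) if np.linalg.norm(c-proj(m,[O+RC@[0,135,118]])[0])<45];print(n,B);C[n]=(m,B)
if all(len(C[n][1]) for n in C):
    p,e=tri(C['side'][0],C['side'][1][0][1],C['scene'][0],C['scene'][1][0][1]);print('ball',(RC.T@(p-O)).round(1),e)
E
python3 lv.py
```

```text
36.275 charger [-11.2 134.9 104.4] F [-0.8 -0.4 -0.2]
side [(np.int32(11), array([384.4, 286.4]))]
scene [(np.int32(18), array([306.6, 305. ]))]
ball [ 18.  130.2 128.5] 1.0360231268964797
```

>>> servo_tool --deltas '[[[0.006, 0, 0], [0, 0, 0]], [[0.006, 0, 0], [0, 0, 0]], [[0.004, 0, 0], [0, 0, 0]], [[0.003, 0, 0], [0, 0, 0]], [[0, 0, 0], [0, 0, 0]]]'

```text
time: 37.0
tool_pos: [565.1, -71.8, 104.5]
tcp_rot: [3.141, -0.003, 0.128]
contact_force: [-0.6, 1.1, -0.8]
grip_width: 0.1
finger_force: 0.0
```

>>> servo_tool --deltas '[[[0.003, 0, 0], [0, 0, 0]], [[0.002, 0, 0], [0, 0, 0]], [[0, 0, 0], [0, 0, 0]]]'

```text
time: 37.38
tool_pos: [569.8, -71.2, 104.5]
tcp_rot: [3.141, -0.002, 0.128]
contact_force: [-1.5, -0.4, -1.0]
grip_width: 0.5
finger_force: 0.5
```

```bash
python3 lv.py
```

```text
37.375 charger [ 12.2 134.9 104.5] F [-1.6 -0.2 -1. ]
side []
scene [(np.int32(23), array([314.6, 309.7]))]
```

No stop felt yet; continue in small steps.

>>> servo_tool --deltas '[[[0.003, 0, 0], [0, 0, 0]], [[0.003, 0, 0], [0, 0, 0]], [[0, 0, 0], [0, 0, 0]], [[0, 0, 0], [0, 0, 0]]]'

```text
time: 37.98
tool_pos: [570.7, -70.9, 104.1]
tcp_rot: [-3.141, 0.009, 0.128]
contact_force: [-19.0, -5.0, 9.2]
grip_width: 0.4
finger_force: 9.9
```

>>> servo_tool --deltas '[[[0.002, 0, 0], [0, 0, 0]], [[0.002, 0, 0], [0, 0, 0]], [[0, 0, 0], [0, 0, 0]]]'

```text
time: 38.35
tool_pos: [571.1, -70.8, 104.0]
tcp_rot: [-3.141, 0.017, 0.128]
contact_force: [-32.1, -6.2, 18.2]
grip_width: 0.4
finger_force: 16.5
```

```bash
python3 lv.py
```

```text
38.35 charger [ 13.6 135.1 104. ] F [-32.6  -2.1  18.2]
side []
scene [(np.int32(17), array([315.1, 310.1]))]
```

The lever is hard against its stop (32 N, travel stalled). Back off, raise clear and verify.

>>> servo_tool --deltas '[[[-0.012, 0, 0], [0, 0, 0]], [[-0.025, 0, 0], [0, 0, 0]], [[-0.025, 0, 0], [0, 0, 0]], [[0, 0, -0.03], [0, 0, 0]], [[0, 0, -0.04], [0, 0, 0]], [[0, 0, -0.04], [0, 0, 0]], [[-0.03, 0, -0.02], [0, 0, 0]], [[0, 0, 0], [0, 0, 0]], [[0, 0, 0], [0, 0, 0]]]'

```text
time: 39.58
tool_pos: [488.6, -81.5, 234.1]
tcp_rot: [3.141, -0.003, 0.128]
contact_force: [0.1, -0.5, 0.6]
grip_width: 0.5
finger_force: 0.0
```

```bash
python3 lv.py; python3 chk.py
python3 - <<'E'
from h import *; from plant import bot
m=bot.camera_model('wrist');h=hsv(bot.capture('wrist'));H,S,V=[h[...,i].astype(int) for i in range(3)]
r=((H<4)|(H>176))&(S>150)&(V>90)
for a,c,_ in blobs(r,150):print('ball wrist',a,c,(RC.T@(plane(m,[c],113)[0]-O)).round(1))
E
```

```text
39.575 charger [-69.6 135.  234.1] F [ 0.  -0.5  0.6]
side [(np.int32(106), array([390.9, 286.9]))]
scene [(np.int32(38), array([313.4, 309. ]))]
ball [ 35.7 133.2 114.9] 2.341972471448231
side 201 [412.2 334. ] [[127.0, 14.0], [125.0, -18.0], [143.0, -18.0], [149.0, -28.0], [142.0, 13.0]]
side 698 [381.7 352.1] [[110.0, 13.0], [22.0, 13.0], [23.0, -17.0], [110.0, -17.0]]
scene 282 [264.8 344.2] [[23.0, -16.0], [107.0, -21.0], [109.0, 11.0], [25.0, 11.0]]
scene 173 [288.  348.4] [[129.0, 12.0], [130.0, -19.0], [174.0, -31.0], [172.0, -4.0]]
wrist 3621 [548.4  91.4] [[155.0, 32.0], [139.0, 31.0], [123.0, 16.0], [124.0, -16.0], [141.0, -13.0], [156.0, 5.0]]
wrist 6345 [509.7 177.6] [[109.0, -15.0], [108.0, 16.0], [128.0, 32.0], [53.0, 32.0], [22.0, 17.0], [21.0, -15.0]]
ball wrist 1252 [322.7  69.7] [ 34.7 134.8 113. ]
```

Ball at x=+35, height 114, which is the full +0.5 rad lean. The pack is still seated and the robot is clear.

```bash
python3 -c "
from plant import bot
print(bot.close_job())"
```

```text
the job is handed in; nothing more can be done
None
```

The orange pack lies flat in the bay with its contact end against the stop, the lever is fully over, and the job was handed in at about 40 s; I re-gripped the pack once, setting it back in its place in the crate because a wrist joint had reached its limit.

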